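# Zero the click stop of a tube-sawing jig and set it for ring blanks

### The job

Set the sawing jig for ring blanks five clicks long. With the click knob, wind the stop in until you feel it just touch the face of the saw guide (do not force it), back it off five clicks by feel and let go; then slide the brass tube forward along its V-supports, through the fork of the guide, until its end butts lightly against the stop, and leave it there. Move the stop only by its knob, and leave the mug, mallet and steel block where they are.

Things in the scene. Friction and masses are not known exactly. Their poses are not given: they have to be found in the camera images.
- jig: Tube-sawing jig, screwed to the bench: aluminium bed 285 x 70 x 12 mm with two V-supports and, at one end, a gear head 50 x 56 mm, 75 mm high (at x = 50 to 100 mm). Its x axis runs level along the tube towards the stop and the gear head, z is up. Origin on the bench, right below the tube's axis, which is at y = 0 and 45 mm above the bench.
- knob_axis (a point): Where to grip the click knob: on its vertical axis, 100 mm above the bench, fixed to the jig (at x = 75, y = 11 mm in its frame). Round knurled black knob 38 mm across, rim from 85 to 111 mm above the bench, on a thin shaft over the gear head. Clockwise from above winds the stop in, towards the saw guide; anticlockwise backs it off. 16 clicks a turn (22.5 degrees each), 2 mm of stop travel each.
- knob_top (a point): Middle of the knob's top face, 111 mm above the bench; a white line marks its rim. How the knob feels: between two clicks it resists, then helps, with up to 0.10 N m, plus about 0.01 N m of friction; let go, it settles into the nearest click. Once the stop touches the guide the torque climbs steeply, whatever the click: 0.005 N m for each newton of push on the guide.
- stop: Length stop: steel disc 34 mm across, 8 mm thick, on a 12 mm rack rod that slides through the gear head along the tube's axis. Origin in the middle of its face towards the guide, x axis as the jig's (away from the guide). It starts resting in a click, 3 to 9 mm (1.5 to 4.5 clicks) short of the guide. About 20 N along the rod push it out of its click; over 80 N on the guide is forcing it.
- guide: Saw guide: dark steel fork, 8 mm thick along x, 60 mm wide, 68 mm high, open at the top, with a gap 23 mm wide for the tube. It is clamped to the bed at a different place each time, its face 0 to 6 mm along x from the jig's origin. Origin on the tube's axis in the sawing face, which looks to the stop; x axis as the jig's. It does not move.
- tube: Brass tube 20 mm across and 180 mm long, about 160 g, lying loose in the two V-supports, x axis along it towards the stop. Origin at its middle, on its axis, 45 mm above the bench. It slides with 1 to 3 N and has to go forward by about 15 to 42 mm; then it still lies in both supports. Its tail overhangs the bed and is clear from behind.
- tube_nose (a point): Centre of the tube's end that faces the stop (90 mm along x from the tube's origin). It starts 5 to 25 mm short of the jig's origin.
- bay (a point): Point on the tube's axis midway between the V-supports, fixed to the jig (at x = -93 mm, 45 mm above the bench): the open bay where the tube can be gripped across from above. The bay is 98 mm long (x = -142 to -44 mm), with bare bed 33 mm below the axis; the V-supports at its ends are 16 mm thick, 44 mm wide, tops 42 mm above the bench.
- mug: Bystander: white mug, 80 mm across, 90 mm high, origin under its middle.
- mallet: Bystander: wooden mallet, 260 mm long, lying on the bench, origin under its middle.
- block: Bystander: steel bench block 64 x 64 x 20 mm, origin under its middle.
Mind the look-alikes: they are no part of the job. What is meant by the tube is not blue or orange, and is the larger of those in its own colour.

How it is judged (in metres and radians):
On the way, in this order (a step that is already met when the one before it is completed fails the run):
1. the stop is wound in until it touches the saw guide (contact force between stop and guide above 3 N), for 0.1 s.
2. the stop is backed off five clicks and at rest (x of stop in the frame of guide between 0.0086 and 0.0114 m and linear speed of stop below 0.005 m/s), for 0.5 s.
At the end, for the whole second after the job is handed in: the stop rests 10 mm (five clicks; 8.6 to 11.4 mm) from the saw guide's face, and the tube lies at rest in its V-supports, in line with the jig, its nose butted against the stop (within 1.5 mm) (x of stop in the frame of guide between 0.0086 and 0.0114 m and x of tube_nose in the frame of stop between -0.0015 and 0.001 m and distance between tube_nose and stop below 0.004 m and angle between the x axis of tube and the x axis of jig, either way round below 0.04 rad and linear speed of tube below 0.01 m/s); the robot touches nothing.
It fails at once if the stop is forced against the saw guide (contact force between stop and guide above 80 N).
It fails at once if the tube is rammed against the stop (contact force between tube and stop above 40 N).
It fails at once if the fingers push on the stop instead of its knob (contact force between the fingers and stop above 3 N).
It fails at once if a bystander is pushed away (distance of any of mug, mallet, block from where it was at the start of the episode above 0.02 m).
It also fails if it takes over 72 s, if anything falls off the work surface, if the arm or the gripper's body presses on something with over 40 N, if the wrist force passes 120 N, or if a joint passes its speed limit or range.

### The arm

A 6-joint arm with a two-finger parallel gripper is mounted at the origin on the work surface. World frame = base frame: x ahead of the robot, y to its left, z up, the work surface at z = 0. Lengths are in mm, angles in rad, forces in N, time in s.
With the tool pointing down it reaches from about 350 to 850 mm from the base axis. Payload 8.1 kg.
Tool frame: the origin (TCP) lies on the centre line of the jaws, within the pads' length; the fingertips stand 22 mm ahead of it and the grasp point (between the pads) lies 3 mm ahead of it; z points along the fingers, y is the line along which they close (so a half turn about z gives the same grasp; the last joint's range is limited). The gripper opens to 85 mm and grips with 20 to 120 N. Pads are 22 mm wide; open, the fingers measure 114 mm over their backs; the gripper's body (76 mm by 85 mm) begins 54 mm behind the grasp point. The pads swing forward as they close: fully open they stand 13 mm farther back than shut.
Start: joints at [-1.211, 0.13, 1.488, -0, 1.523, -0.085], TCP at [258.186, -541.614, 229.592] pointing down, gripper open.
Joint ranges: [-2.96, 2.96], [-0.89, 2.26], [0.02, 2.5], [-1.34, 4.48], [0, 2.73], [-2.66, 2.66]. Speed limits (rad/s): [2.39, 2.39, 2.79, 3.14, 3.14, 3.14].

### API

Orientations are given as a 3x3 rotation matrix whose columns are the frame's x, y, z axes.
In Python, from plant import * gives the robot as it stands.
- The arm moves only by the tool arm_command, never from a script. Its argument "series" is a list of rows, each an object with "gripper": the finger opening in mm, from 0 to 85.4; "dp": the shift along the tool's x, y, z in mm, a list of three; "twist": the turn, a rotation vector about the tool's x, y, z in degrees, a list of three. In form: [{"gripper": gripper, "dp": [x, y, z], "twist": [rx, ry, rz]}, ...]. A call has exactly 8 rows; each row is the pose to reach, as a shift and turn from the pose commanded when the call began, along the tool's axes at that moment; what a row does not reach only later rows make up. A row lasts 1/12 s, in which the tool goes at most 41.7 mm and 7.16 degrees, less where a joint would pass 70% of its speed; a pose out of reach is approached as far as the arm can. A call with a gripper value outside its range is refused whole. The fingers move at their own pace and stop on an object; the grip force is fixed at half the most. Time passes only in rows, so rows that repeat a pose let the fingers close, or fill a call up. It gives the time, the measured TCP pose, the force, the opening and the grip force at its end, in the units of the state.
- get_obs(): the state, without advancing time (a new reading comes with each control period).
- capture(name): name is "scene" or "top" or "wrist"; returns the picture (400x640x3 uint8, red, green, blue); there is no depth.
- camera_params(name): a dict with "fx", "fy", "cx", "cy" (pixels), "T" (4x4, takes a point from camera to world coordinates); the wrist camera has in their place "T_tool_cam" (4x4, takes a point from camera to tool coordinates, whose origin is the TCP and whose axes are the flange's). Camera axes: x right, y up, looking along -z (the intrinsics and any distortion apply to the point x, -y, -z); pixel columns grow to the right and rows downward; lengths in mm; the calibration is good to about 2 mm. A picture is of the moment at which its call begins: read the wrist's pose just before it. camera_params takes no time and is no camera call.
- sign_off(): hands the job in; it is judged then, once.
The state is a dict: "time": time; "joint_pos": joint angles; "joint_velocities": joint speeds; "joint_torque": joint torques, N m; "tcp_pos": TCP position; "eef_rot": TCP orientation; "wrist_force": force on the tool from outside, world axes, zero at the start; "wrist_torque": the same for the moment, N m; "grip_width": finger opening in mm; "grasp_force": force on a finger pad.
Only numpy, scipy, OpenCV 4.12 (cv2) and the standard library are available. Lean on these libraries where they do the work, as an engineer would, in place of code of your own. Each camera call takes 0.05 s, during which the arm holds its last target. There are 200 camera calls.

## Working session

There is one attempt and no reset: what is moved stays moved. The work goes in short steps, Python scripts to look and compute and a tool call to move; the robot and the scene stay as the last step left them, time stands still between calls to the robot, and variables do not carry over. Pictures are saved under pics/ and viewed, at most 10 in all, crops included, and the job is handed in when it is done.

Besides the shell and the picture viewer there is one more tool, called after "Request:" in YAML: its name, and indented under it one key for each argument. arm_command: Moves the arm, as the interface text tells. Its arguments: {"type":"object","properties":{"series":{"type":"array","items":{"type":"object","properties":{"gripper":{"type":"number"},"dp":{"type":"array","items":{"type":"number"}},"twist":{"type":"array","items":{"type":"number"}}}}}},"required":["series"]}

```bash
mkdir -p pics; ls
python3 - <<'E'
from plant import *
import cv2,numpy as np
o=get_obs();print(o)
for n in("scene","top"):
    p=camera_params(n);print(n,p)
    cv2.imwrite(f"pics/{n}0.png",capture(n)[:,:,::-1])
print(camera_params("wrist"))
E
```

```text
pics
{'time': 0.0, 'joint_pos': array([-1.21137023e+00,  1.31156140e-01,  1.48929791e+00, -1.50632959e-05,
        1.52302154e+00, -8.53735649e-02]), 'joint_velocities': array([ 1.01689996e-03,  3.28577160e-05, -6.35245311e-04, -3.11339929e-04,
       -8.11593296e-04, -8.15710792e-04]), 'joint_torque': array([ 2.90103917e-04, -5.69406724e+01, -5.00549948e+01, -3.53184532e-05,
        1.46006458e-02,  1.92342270e-05]), 'tcp_pos': array([ 257.99493936, -541.06973759,  228.53722354]), 'eef_rot': array([[ 9.02696619e-01,  4.30277070e-01, -6.76381664e-04],
       [ 4.30277577e-01, -9.02694920e-01,  1.75731834e-03],
       [ 1.45567492e-04, -1.87735718e-03, -9.99998227e-01]]), 'wrist_force': array([ 0.01565576, -0.40170458,  0.03527307]), 'wrist_torque': array([-0.01024991, -0.01577304, -0.01843517]), 'grasp_force': 0.0, 'grip_width': 85.75971730888597}
scene {'fx': 434.68209360773653, 'fy': 434.68209360773653, 'cx': 325.55182684228, 'cy': 206.12616457826522, 'T': array([[ 6.03601754e-01, -4.36059673e-01,  6.67470512e-01,
         1.41204155e+03],
       [ 7.97255477e-01,  3.22793144e-01, 
[... 426 characters left out ...]
5841e-01, -1.80649055e-02, -1.39669944e-03,
         2.09020799e+00],
       [-3.84619170e-03,  1.36280933e-01,  9.90662765e-01,
         1.17374798e+03],
       [ 0.00000000e+00,  0.00000000e+00,  0.00000000e+00,
         1.00000000e+00]])}
{'fx': 335.8730292630799, 'fy': 335.8730292630799, 'cx': 320.96485853340494, 'cy': 201.08251957072417, 'T_tool_cam': array([[-9.33214018e-05,  9.65133662e-01,  2.61757533e-01,
         6.44451150e+01],
       [ 9.99999845e-01, -5.37946957e-05,  5.54866395e-04,
         7.56901918e-01],
       [ 5.49601402e-04,  2.61757545e-01, -9.65133507e-01,
        -1.44308690e+02],
       [ 0.00000000e+00,  0.00000000e+00,  0.00000000e+00,
         1.00000000e+00]])}
```

View pics/top0.png

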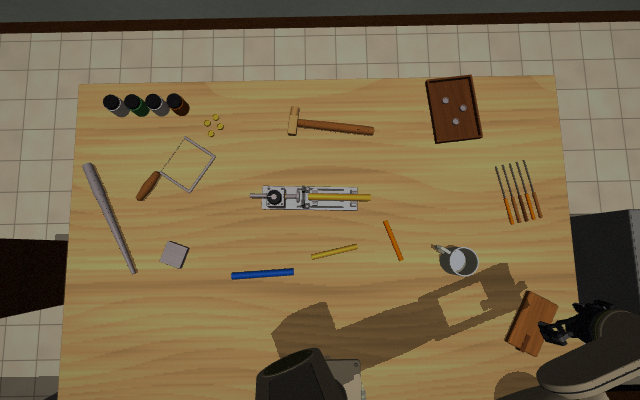

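View pics/scene0.png

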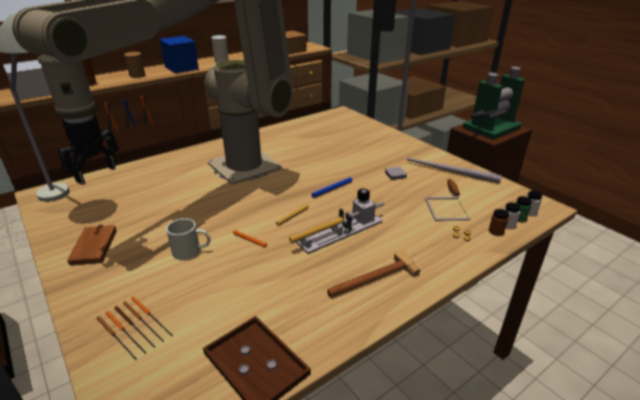

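The top view shows the jig at about (262–357, 185–210): knob at (274,197), tube from (310,197) to (371,197), so jig x runs along about +world y. Mug at (460,262), block (174,255), mallet (330,125).

```bash
cat > h.py <<'E'
from plant import *
import cv2,numpy as np
def ray(n,uv,z,o=None):
    p=camera_params(n)
    if n=="wrist":
        W=np.eye(4);W[:3,:3]=o["eef_rot"];W[:3,3]=o["tcp_pos"];T=W@p["T_tool_cam"]
    else:T=p["T"]
    d=T[:3,:3]@np.array([(uv[0]-p["cx"])/p["fx"],-(uv[1]-p["cy"])/p["fy"],-1]);c=T[:3,3]
    return c+d*(z-c[2])/d[2]
def blobs(m,amin=10):
    n,l,s,c=cv2.connectedComponentsWithStats(m.astype(np.uint8))
    return [(s[i],c[i],l==i) for i in range(1,n) if s[i,4]>=amin]
E
python3 - <<'E'
from h import *
im=cv2.imread("pics/top0.png");h=cv2.cvtColor(im,cv2.COLOR_BGR2HSV)
c=np.zeros(im.shape[:2],bool);c[180:215,245:380]=1
for s,ct,m in blobs(c&(h[...,2]<60)): print("dark",s,ct,ray("top",ct,105))
for s,ct,m in blobs(c&(h[...,1]>150)&(h[...,2]>110)&(h[...,0]>18)&(h[...,0]<32),60):
    print("brass",s,ct); ys,xs=np.where(m)
    for q in [(310.,197.),(370,197)]: print(ray("top",q,52))
for s,ct,m in blobs(c&(h[...,1]<50)&(h[...,2]>80),300): print("bed",s,ct,[ray("top",q,12) for q in cv2.boxPoints(cv2.minAreaRect(np.argwhere(m)[:,::-1].astype(np.int32)))])
cv2.imwrite("pics/c.png",cv2.resize(im[170:225,240:385],None,fx=5,fy=5,interpolation=cv2.INTER_CUBIC))
E
```

```text
dark [302 187   5   6  15] [304.         190.06666667] [579.07101369  37.50519632 105.        ]
dark [263 190  19  15 140] [273.95714286 197.16428571] [560.89024108 120.20182691 105.        ]
dark [268 194  18  14  46] [278.45652174 204.5       ] [540.41718877 107.94505213 105.        ]
dark [301 200   4   8  15] [303.2 204.6] [538.91372071  40.23269778 105.        ]
brass [308 193  63   8 362] [339.84254144 196.36740331]
[566.50909381  22.25762653  52.        ]
[ 563.36495724 -150.37296764   52.        ]
bed [ 250  186  107   24 1106] [300.74321881 199.45479204] [array([608.26224825, 202.15238298,  12.        ]), array([ 602.44820795, -115.15490643,   12.        ]), array([ 533.36366296, -112.98283365,   12.        ]), array([539.0590648 , 201.78311509,  12.        ])]
```

View pics/c.png

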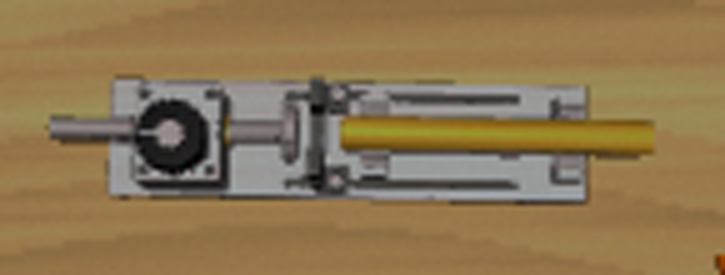

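The crop shows the stop face about 5 mm from the guide and the knob's line pointing along +x. I'll move over the jig for a wrist-camera look.

Request:
arm_command:
  series:
    - {"gripper": 85, "dp": [20, -17, 0], "twist": [0, 0, -5]}
    - {"gripper": 85, "dp": [48, -40, 0], "twist": [0, 0, -11]}
    - {"gripper": 85, "dp": [76, -64, 0], "twist": [0, 0, -18]}
    - {"gripper": 85, "dp": [105, -89, 0], "twist": [0, 0, -25]}
    - {"gripper": 85, "dp": [134, -113, 0], "twist": [0, 0, -32]}
    - {"gripper": 85, "dp": [163, -137, 0], "twist": [0, 0, -39]}
    - {"gripper": 85, "dp": [192, -162, 0], "twist": [0, 0, -46]}
    - {"gripper": 85, "dp": [222, -187, 0], "twist": [0, 0, -53]}

```text
time: 0.77
tcp_pos: [378.2, -275.5, 229.2]
eef_rot: [[0.194, 0.981, -0.0], [0.981, -0.194, 0.0], [0.0, -0.0, -1.0]]
wrist_force: [1.2, 0.4, 0.3]
grip_width: 84.7
grasp_force: 0.0
```

Request:
arm_command:
  series:
    - {"gripper": 85, "dp": [37, 8, 0], "twist": [0, 0, -6]}
    - {"gripper": 85, "dp": [74, 17, 0], "twist": [0, 0, -13]}
    - {"gripper": 85, "dp": [111, 25, 0], "twist": [0, 0, -20]}
    - {"gripper": 85, "dp": [148, 33, 0], "twist": [0, 0, -27]}
    - {"gripper": 85, "dp": [185, 42, 0], "twist": [0, 0, -34]}
    - {"gripper": 85, "dp": [222, 50, 0], "twist": [0, 0, -41]}
    - {"gripper": 85, "dp": [259, 59, 0], "twist": [0, 0, -48]}
    - {"gripper": 85, "dp": [295, 67, 0], "twist": [0, 0, -55]}

```text
time: 1.43
tcp_pos: [502.9, 0.5, 229.3]
eef_rot: [[-0.693, 0.721, -0.0], [0.721, 0.693, 0.0], [0.0, -0.0, -1.0]]
wrist_force: [0.3, -0.7, -0.1]
grip_width: 84.9
grasp_force: 0.0
```

Request:
arm_command:
  series:
    - {"gripper": 85, "dp": [12, 30, 0], "twist": [0, 0, -5]}
    - {"gripper": 85, "dp": [25, 62, 0], "twist": [0, 0, -11]}
    - {"gripper": 85, "dp": [37, 92, 0], "twist": [0, 0, -17]}
    - {"gripper": 85, "dp": [45, 112, 0], "twist": [0, 0, -22]}
    - {"gripper": 85, "dp": [50, 123, 0], "twist": [0, 0, -25]}
    - {"gripper": 85, "dp": [50, 123, 0], "twist": [0, 0, -25]}
    - {"gripper": 85, "dp": [50, 123, 0], "twist": [0, 0, -25]}
    - {"gripper": 85, "dp": [50, 123, 0], "twist": [0, 0, -25]}

```text
time: 2.1
tcp_pos: [557.1, 118.6, 229.2]
eef_rot: [[-0.93, 0.369, -0.001], [0.369, 0.93, -0.001], [0.001, -0.001, -1.0]]
wrist_force: [-0.3, 0.1, 1.0]
grip_width: 84.8
grasp_force: 0.0
```

Run:
```python
from h import *
o=get_obs();print(o["tcp_pos"],o["joint_pos"])
im=capture("wrist")[:,:,::-1].copy();cv2.imwrite("pics/w1.png",im)
np.save("w1.npy",np.r_[o["tcp_pos"],o["eef_rot"].ravel()])
```

```text
[557.07044235 118.61061885 229.17977558] [ 1.20022796e-01  4.95976451e-02  1.57462932e+00 -3.91853975e-04
  1.51833386e+00 -1.07327759e+00]
```

View pics/w1.png

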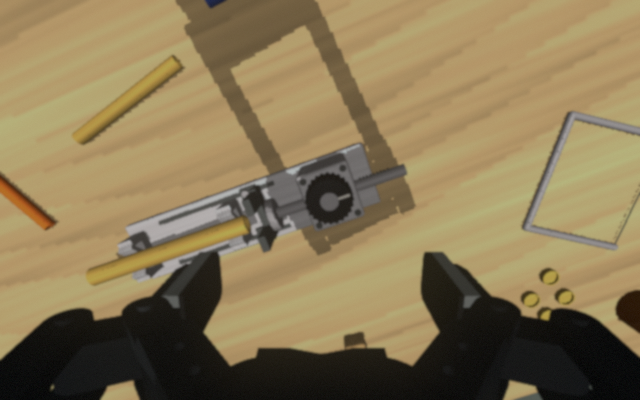

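The wrist view shows the knob centred at about (328,199), tube nose at (247,227), tail at (92,277), guide near (255,215).

Run:
```python
from h import *
a=np.load("w1.npy");o={"tcp_pos":a[:3],"eef_rot":a[3:].reshape(3,3)}
im=cv2.imread("pics/w1.png");h=cv2.cvtColor(im,cv2.COLOR_BGR2HSV)
c=np.zeros(im.shape[:2],bool);c[165:235,298:360]=1
for s,ct,m in blobs(c&(h[...,2]<50),100):
    (x,y),r=cv2.minEnclosingCircle(np.argwhere(m)[:,::-1].astype(np.int32)); print(s,ct,x,y,r,ray("wrist",(x,y),108,o),ray("wrist",ct,108,o))
c[:]=0;c[205:300,60:260]=1
for s,ct,m in blobs(c&(h[...,1]>120)&(h[...,2]>90)&(h[...,0]>18)&(h[...,0]<32),300):
    pts=np.argwhere(m)[:,::-1].astype(np.float32)
    bx=cv2.boxPoints(cv2.minAreaRect(pts));print(s,[ray("wrist",q,45,o).round(1) for q in bx])
cv2.imwrite("pics/c2.png",cv2.resize(im[155:255,200:360],None,fx=5,fy=5,interpolation=cv2.INTER_CUBIC))
```

```text
[ 306  174   47   49 1374] [327.78311499 197.34425036] 328.5 198.0 24.520498275756836 [560.93950412 121.79204133 108.        ] [560.20876496 121.44891855 108.        ]
[  86  217  163   68 2841] [array([ 553.8, -156.4,   45. ]), array([561.9,  31.7,  45. ]), array([580.8,  29.4,  45. ]), array([ 573.5, -161.5,   45. ])]
```

View pics/c2.png

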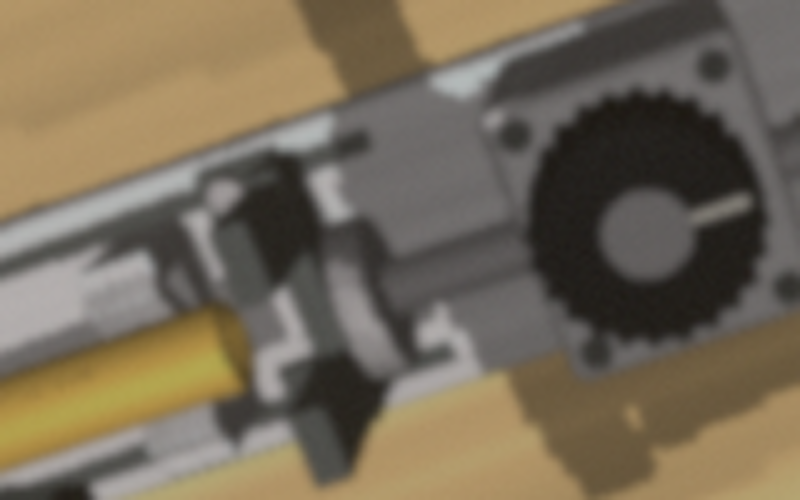

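Request:
arm_command:
  series:
    - {"gripper": 60, "dp": [-2.5, 4, 25], "twist": [0, 0, 0]}
    - {"gripper": 60, "dp": [-2.5, 4, 55], "twist": [0, 0, 0]}
    - {"gripper": 60, "dp": [-2.5, 4, 85], "twist": [0, 0, 0]}
    - {"gripper": 60, "dp": [-2.5, 4, 105], "twist": [0, 0, 0]}
    - {"gripper": 60, "dp": [-2.5, 4, 119], "twist": [0, 0, 0]}
    - {"gripper": 60, "dp": [-2.5, 4, 126], "twist": [0, 0, 0]}
    - {"gripper": 60, "dp": [-2.5, 4, 126], "twist": [0, 0, 0]}
    - {"gripper": 60, "dp": [-2.5, 4, 126], "twist": [0, 0, 0]}

```text
time: 2.82
tcp_pos: [561.5, 121.5, 104.2]
eef_rot: [[-0.93, 0.368, 0.0], [0.368, 0.93, 0.0], [-0.0, 0.0, -1.0]]
wrist_force: [-0.1, -0.1, 1.3]
grip_width: 60.3
grasp_force: 0.0
```

Run:
```python
from h import *
o=get_obs();print(o["tcp_pos"],o["wrist_force"],o["wrist_torque"])
im=capture("wrist")[:,:,::-1].copy();cv2.imwrite("pics/w2.png",im)
np.save("w2.npy",np.r_[o["tcp_pos"],o["eef_rot"].ravel()])
```

```text
[561.47021545 121.5129603  104.21411148] [-0.14016582 -0.1028005   1.31744267] [0.03777661 0.00627718 0.00080671]
```

View pics/w2.png

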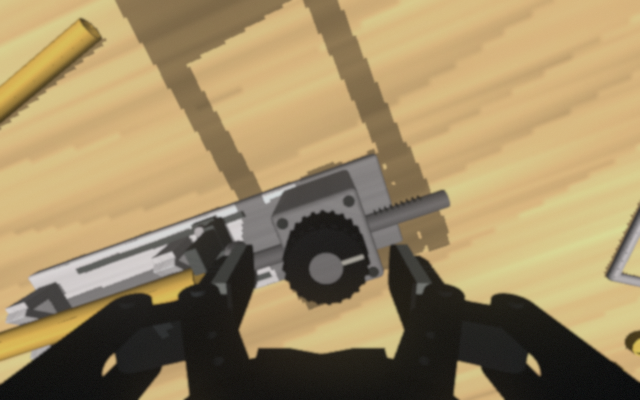

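The knob hub is at (325,268), between the fingers (inner edges about 252 and 390). I'll check its centre by ray.

Run:
```python
from h import *
a=np.load("w2.npy");o={"tcp_pos":a[:3],"eef_rot":a[3:].reshape(3,3)}
im=cv2.imread("pics/w2.png");h=cv2.cvtColor(im,cv2.COLOR_BGR2HSV)
c=np.zeros(im.shape[:2],bool);c[245:292,300:350]=1
for s,ct,m in blobs(c&(h[...,2]>60),100):
    p=ray("wrist",ct,111,o);print(s,ct,p,"tool err",o["eef_rot"].T@(p-a[:3]))
```

```text
[309 252  41  33 940] [326.85       267.69574468] [563.22671804 121.86147799 111.        ] tool err [-1.50726169  0.97135003 -6.78525536]
```

Request:
arm_command:
  series:
    - {"gripper": 48, "dp": [-0.8, 0.4, 1], "twist": [0, 0, 0]}
    - {"gripper": 42, "dp": [-0.8, 0.4, 1], "twist": [0, 0, 0]}
    - {"gripper": 36, "dp": [-0.8, 0.4, 1], "twist": [0, 0, 0]}
    - {"gripper": 34, "dp": [-0.8, 0.4, 1], "twist": [0, 0, 0]}
    - {"gripper": 34, "dp": [-0.8, 0.4, 1], "twist": [0, 0, 0]}
    - {"gripper": 34, "dp": [-0.8, 0.4, 1], "twist": [0, 0, 0]}
    - {"gripper": 34, "dp": [-0.8, 0.4, 1], "twist": [0, 0, 0]}
    - {"gripper": 34, "dp": [-0.8, 0.4, 1], "twist": [0, 0, 0]}

```text
time: 3.53
tcp_pos: [563.5, 123.0, 104.5]
eef_rot: [[-0.93, 0.367, 0.003], [0.367, 0.93, 0.001], [-0.003, 0.002, -1.0]]
wrist_force: [0.4, 1.7, 5.0]
grip_width: 34.6
grasp_force: 43.2
```

```bash
cat > s.py <<'E'
from h import *
o=get_obs();R=o["eef_rot"];np.set_printoptions(precision=3,suppress=True)
print(o["time"],o["tcp_pos"],"yaw",np.degrees(np.arctan2(R[1,0],R[0,0])),"Ftool",R.T@o["wrist_force"],"Tz",o["wrist_torque"],"j6tq",o["joint_torque"][5],"w",o["grip_width"],o["grasp_force"],"j6",o["joint_pos"][5])
E
python3 s.py
```

```text
3.5333 [563.475 122.958 104.485] yaw 158.49936977287047 Ftool [ 0.274  1.727 -5.031] Tz [ 0.478 -0.001 -0.028] j6tq -0.007795178680680692 w 34.58948920533074 43.181782364845276 j6 -1.0703081791469242
```

Request:
arm_command:
  series:
    - {"gripper": 30, "dp": [0, 1.2, 0], "twist": [0, 0, 0]}
    - {"gripper": 28, "dp": [0, 1.2, 0], "twist": [0, 0, 0]}
    - {"gripper": 28, "dp": [0, 1.2, 0], "twist": [0, 0, 0]}
    - {"gripper": 28, "dp": [0, 1.2, 0], "twist": [0, 0, 0]}
    - {"gripper": 28, "dp": [0, 1.2, 0], "twist": [0, 0, 0]}
    - {"gripper": 28, "dp": [0, 1.2, 0], "twist": [0, 0, 0]}
    - {"gripper": 28, "dp": [0, 1.2, 0], "twist": [0, 0, 0]}
    - {"gripper": 28, "dp": [0, 1.2, 0], "twist": [0, 0, 0]}

```text
time: 4.2
tcp_pos: [563.6, 123.1, 104.6]
eef_rot: [[-0.93, 0.367, 0.002], [0.367, 0.93, -0.0], [-0.002, 0.0, -1.0]]
wrist_force: [-3.9, -2.9, 9.7]
grip_width: 34.2
grasp_force: 58.8
```

```bash
python3 s.py;python3 - <<'E'
from h import *
im=capture("wrist")[:,:,::-1].copy();cv2.imwrite("pics/w3.png",im)
E
```

```text
4.2 [563.551 123.13  104.592] yaw 158.48730590762426 Ftool [ 2.528 -4.116 -9.752] Tz [-0.217  0.485 -0.049] j6tq 0.004805664648301899 w 34.19284548403996 58.79774808883667 j6 -1.0684816861866024
```

View pics/w3.png

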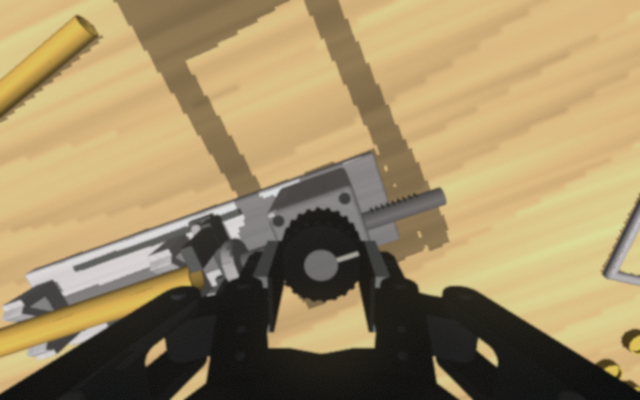

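The fingers hold the knob rim squarely (hub at (320,264)). I'll wind in 30°, which is safe because the minimum gap is 34°.

Request:
arm_command:
  series:
    - {"gripper": 28, "dp": [0, -0.8, -1], "twist": [0, 0, 0]}
    - {"gripper": 28, "dp": [0, -0.8, -1], "twist": [0, 0, 6]}
    - {"gripper": 28, "dp": [0, -0.8, -1], "twist": [0, 0, 12]}
    - {"gripper": 28, "dp": [0, -0.8, -1], "twist": [0, 0, 18]}
    - {"gripper": 28, "dp": [0, -0.8, -1], "twist": [0, 0, 24]}
    - {"gripper": 28, "dp": [0, -0.8, -1], "twist": [0, 0, 30]}
    - {"gripper": 28, "dp": [0, -0.8, -1], "twist": [0, 0, 30]}
    - {"gripper": 28, "dp": [0, -0.8, -1], "twist": [0, 0, 30]}

```text
time: 4.92
tcp_pos: [563.6, 123.3, 104.7]
eef_rot: [[-0.625, 0.781, 0.003], [0.781, 0.625, 0.001], [-0.001, 0.003, -1.0]]
wrist_force: [4.3, 2.8, 1.4]
grip_width: 34.1
grasp_force: 60.7
```

```bash
python3 s.py
```

```text
4.9167 [563.62  123.289 104.72 ] yaw 128.65094877240418 Ftool [-0.534  5.139 -1.407] Tz [ 0.742 -0.738  0.086] j6tq 0.737654697149992 w 34.14376562919765 60.65582513809204 j6 -0.5487815667153328
```

Run:
```python
from h import *
o=get_obs();np.save("w4.npy",np.r_[o["tcp_pos"],o["eef_rot"].ravel()])
ims=[capture("wrist")[:,:,::-1].astype(float) for _ in range(3)]
im=np.mean(ims,0).astype(np.uint8);cv2.imwrite("pics/w4.png",im)
a=ray("wrist",(320,264),111,o);p=camera_params("wrist")
W=np.eye(4);W[:3,:3]=o["eef_rot"];W[:3,3]=o["tcp_pos"];Ti=np.linalg.inv(W@p["T_tool_cam"])
q=Ti@np.array([571,55,62,1]);u,v=p["cx"]+p["fx"]*q[0]/-q[2],p["cy"]-p["fy"]*q[1]/-q[2];print(u,v)
u,v=int(u),int(v);np.save("uv.npy",[u,v])
cv2.imwrite("pics/c4.png",cv2.resize(im[max(0,v-50):v+50,max(0,u-65):u+65],None,fx=6,fy=6,interpolation=cv2.INTER_CUBIC))
```

```text
265.31611230536515 312.44208487026935
```

View pics/c4.png

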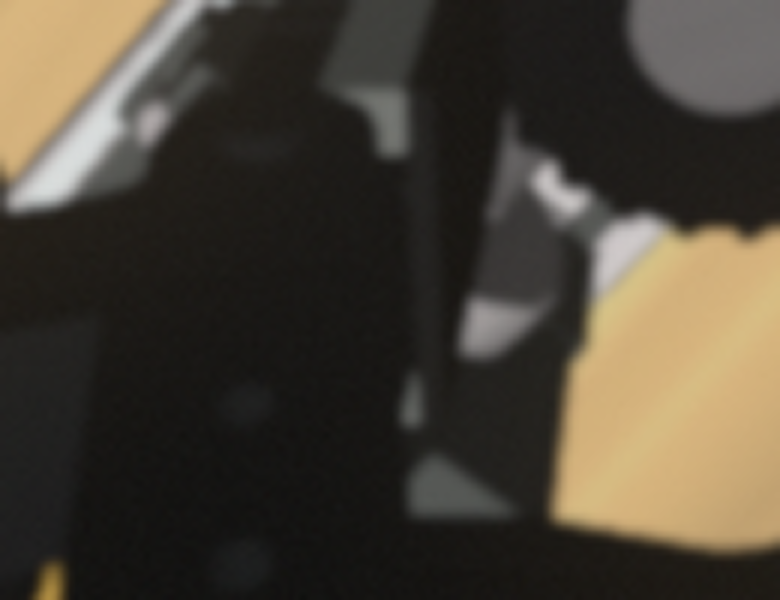

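Run:
```python
from h import *
a=np.load("w1.npy");o={"tcp_pos":a[:3],"eef_rot":a[3:].reshape(3,3)}
u=np.array([.018,1,0]);u/=np.linalg.norm(u);v=np.array([-u[1],u[0],0])
O=np.array([563.5,123,0])-75*u-11*v; bias=np.array([2.5,1.2,0])
def J(p): d=p+bias-O; return np.array([d@u,d@v,p[2]])
f=lambda c:(200+c[0]/5-.4,155+c[1]/5-.4)
for c in[(645,235)]: print("hub",J(ray("wrist",f(c),111,o)))
for c in[(272,295),(240,215),(310,375),(352,475),(335,485),(285,375)]: print("guide68",c,J(ray("wrist",f(c),68,o)).round(1))
for c in[(330,245),(340,290),(360,340),(385,375)]:
    P=[J(ray("wrist",f(c),z,o)) for z in np.arange(45,63,.25)]
    i=np.argmin([abs(p[1]**2+(p[2]-45)**2-289) for p in P]);print("stop",c,P[i].round(1))
for c in[(245,375),(210,305),(240,330)]:print("nose",J(ray("wrist",f(c),50,o)).round(1))
```

```text
hub [ 73.78600862   8.14358303 111.        ]
guide68 (272, 295) [ 0.  10.8 68. ]
guide68 (240, 215) [ 0.7 27.3 68. ]
guide68 (310, 375) [ 0.4 -6.6 68. ]
guide68 (352, 475) [ -0.1 -28.6  68. ]
guide68 (335, 485) [ -4.  -29.4  68. ]
guide68 (285, 375) [-4.1 -4.9 68. ]
stop (330, 245) [10.9 13.4 55.2]
stop (340, 290) [10.7  5.5 61. ]
stop (360, 340) [10.4 -5.2 61.2]
stop (385, 375) [  9.3 -16.9  50. ]
nose [-17.5  -6.9  50. ]
nose [-18.1   9.3  50. ]
nose [-14.5   2.3  50. ]
```

Gap estimates (wrist about 8 mm, top about 6 mm) both say contact is beyond 2.3 clicks. I'll turn another 15° while loosening the grip, so it can act as a slip clutch.

Request:
arm_command:
  series:
    - {"gripper": 28, "dp": [0, 0, 0], "twist": [0, 0, 4]}
    - {"gripper": 28, "dp": [0, 0, 0], "twist": [0, 0, 8]}
    - {"gripper": 28, "dp": [0, 0, 0], "twist": [0, 0, 12]}
    - {"gripper": 28, "dp": [0, 0, 0], "twist": [0, 0, 15]}
    - {"gripper": 34.2, "dp": [0, 0, 0], "twist": [0, 0, 15]}
    - {"gripper": 34.2, "dp": [0, 0, 0], "twist": [0, 0, 15]}
    - {"gripper": 34.2, "dp": [0, 0, 0], "twist": [0, 0, 15]}
    - {"gripper": 34.2, "dp": [0, 0, 0], "twist": [0, 0, 15]}

```text
time: 5.73
tcp_pos: [563.8, 123.4, 104.7]
eef_rot: [[-0.402, 0.916, 0.003], [0.916, 0.402, 0.001], [-0.0, 0.004, -1.0]]
wrist_force: [5.5, 3.7, -0.3]
grip_width: 34.4
grasp_force: 51.3
```

```bash
python3 s.py
```

```text
5.7333 [563.789 123.392 104.661] yaw 113.69883303700348 Ftool [1.186 6.51  0.325] Tz [ 0.785 -0.962 -0.004] j6tq -0.007534729375038296 w 34.35247587732613 51.270641684532166 j6 -0.2878440572241033
```

Request:
arm_command:
  series:
    - {"gripper": 34.8, "dp": [0, 1.2, 0], "twist": [0, 0, 0]}
    - {"gripper": 35.4, "dp": [0, 1.2, 0], "twist": [0, 0, 0]}
    - {"gripper": 35.4, "dp": [0, 1.2, 0], "twist": [0, 0, 0]}
    - {"gripper": 35.4, "dp": [0, 1.2, 0], "twist": [0, 0, 0]}
    - {"gripper": 35.4, "dp": [0, 1.2, 0], "twist": [0, 0, 0]}
    - {"gripper": 35.4, "dp": [0, 1.2, 0], "twist": [0, 0, 0.1]}
    - {"gripper": 35.4, "dp": [0, 1.2, 0], "twist": [0, 0, 0.1]}
    - {"gripper": 35.4, "dp": [0, 1.2, 0], "twist": [0, 0, 0.1]}

```text
time: 6.4
tcp_pos: [563.9, 123.4, 104.4]
eef_rot: [[-0.398, 0.917, 0.001], [0.917, 0.398, 0.001], [0.0, 0.001, -1.0]]
wrist_force: [0.7, 3.1, 6.3]
grip_width: 35.5
grasp_force: 32.2
```

```bash
python3 s.py
```

```text
6.4 [563.931 123.406 104.371] yaw 113.46713929935248 Ftool [ 2.609  1.89  -6.31 ] Tz [ 0.612 -0.181  0.028] j6tq 4.586789827953908e-06 w 35.45676060311336 32.219383120536804 j6 -0.28332647643887177
```

Request:
arm_command:
  series:
    - {"gripper": 36.2, "dp": [0, 0.3, 0], "twist": [0, 0, 0]}
    - {"gripper": 36.7, "dp": [0, 0.3, 0], "twist": [0, 0, 0]}
    - {"gripper": 36.7, "dp": [0, 0.3, 0], "twist": [0, 0, 0]}
    - {"gripper": 36.7, "dp": [0, 0.3, 0], "twist": [0, 0, 2]}
    - {"gripper": 36.7, "dp": [0, 0.3, 0], "twist": [0, 0, 4]}
    - {"gripper": 36.7, "dp": [0, 0.3, 0], "twist": [0, 0, 6]}
    - {"gripper": 36.7, "dp": [0, 0.3, 0], "twist": [0, 0, 8]}
    - {"gripper": 36.7, "dp": [0, 0.3, 0], "twist": [0, 0, 8]}

```text
time: 7.07
tcp_pos: [564.0, 123.5, 104.2]
eef_rot: [[-0.264, 0.964, 0.001], [0.964, 0.264, 0.0], [0.0, 0.001, -1.0]]
wrist_force: [1.0, 2.8, 5.1]
grip_width: 36.7
grasp_force: 13.3
```

```bash
python3 s.py
```

```text
7.0667 [564.046 123.451 104.161] yaw 105.32693589138621 Ftool [ 2.419  1.654 -5.053] Tz [ 0.581 -0.14   0.089] j6tq 0.8465286903083324 w 36.70443515208054 13.26623484492302 j6 -0.14106640404515322
```

Request:
arm_command:
  series:
    - {"gripper": 36.9, "dp": [0, 0.3, 0], "twist": [0, 0, 1]}
    - {"gripper": 36.9, "dp": [0, 0.3, 0], "twist": [0, 0, 2]}
    - {"gripper": 36.9, "dp": [0, 0.3, 0], "twist": [0, 0, 3]}
    - {"gripper": 36.9, "dp": [0, 0.3, 0], "twist": [0, 0, 4]}
    - {"gripper": 36.9, "dp": [0, 0.3, 0], "twist": [0, 0, 5]}
    - {"gripper": 36.9, "dp": [0, 0.3, 0], "twist": [0, 0, 6]}
    - {"gripper": 36.9, "dp": [0, 0.3, 0], "twist": [0, 0, 6]}
    - {"gripper": 36.9, "dp": [0, 0.3, 0], "twist": [0, 0, 6]}

```text
time: 7.73
tcp_pos: [564.2, 123.5, 104.1]
eef_rot: [[-0.164, 0.987, 0.001], [0.987, 0.164, 0.0], [0.0, 0.001, -1.0]]
wrist_force: [-0.6, 2.8, 6.1]
grip_width: 36.9
grasp_force: 10.7
```

```bash
python3 s.py
```

```text
7.7333 [564.195 123.473 104.137] yaw 99.4179136905049 Ftool [ 2.813 -0.093 -6.131] Tz [ 0.545  0.005 -0.087] j6tq 0.0025299484696006402 w 36.89891114771186 10.721193104982376 j6 -0.03795392064080766
```

Request:
arm_command:
  series:
    - {"gripper": 36.9, "dp": [0, 0, 0], "twist": [0, 0, 1]}
    - {"gripper": 36.9, "dp": [0, 0, 0], "twist": [0, 0, 2]}
    - {"gripper": 36.9, "dp": [0, 0, 0], "twist": [0, 0, 3]}
    - {"gripper": 36.9, "dp": [0, 0, 0], "twist": [0, 0, 4]}
    - {"gripper": 36.9, "dp": [0, 0, 0], "twist": [0, 0, 5]}
    - {"gripper": 36.9, "dp": [0, 0, 0], "twist": [0, 0, 5]}
    - {"gripper": 36.9, "dp": [0, 0, 0], "twist": [0, 0, 5]}
    - {"gripper": 36.9, "dp": [0, 0, 0], "twist": [0, 0, 5]}

```text
time: 8.4
tcp_pos: [564.2, 123.5, 104.1]
eef_rot: [[-0.077, 0.997, 0.001], [0.997, 0.077, 0.0], [0.0, 0.001, -1.0]]
wrist_force: [-0.3, 3.9, 6.0]
grip_width: 37.1
grasp_force: 10.7
```

```bash
python3 s.py
```

```text
8.4 [564.245 123.455 104.109] yaw 94.42273120327982 Ftool [ 3.865  0.043 -5.982] Tz [ 0.531 -0.032 -0.115] j6tq -0.07845487911254168 w 37.14666207745385 10.70380836725235 j6 0.049212675603004456
```

Request:
arm_command:
  series:
    - {"gripper": 36.9, "dp": [0, 0, 0], "twist": [0, 0, 1]}
    - {"gripper": 36.9, "dp": [0, 0, 0], "twist": [0, 0, 2]}
    - {"gripper": 36.9, "dp": [0, 0, 0], "twist": [0, 0, 3]}
    - {"gripper": 36.9, "dp": [0, 0, 0], "twist": [0, 0, 4]}
    - {"gripper": 36.9, "dp": [0, 0, 0], "twist": [0, 0, 5]}
    - {"gripper": 36.9, "dp": [0, 0, 0], "twist": [0, 0, 5]}
    - {"gripper": 36.9, "dp": [0, 0, 0], "twist": [0, 0, 5]}
    - {"gripper": 36.9, "dp": [0, 0, 0], "twist": [0, 0, 5]}

```text
time: 9.07
tcp_pos: [564.3, 123.5, 104.1]
eef_rot: [[0.01, 1.0, 0.001], [1.0, -0.01, 0.0], [0.0, 0.001, -1.0]]
wrist_force: [1.3, 3.6, 5.0]
grip_width: 37.2
grasp_force: 10.7
```

```bash
python3 s.py
```

```text
9.0667 [564.291 123.465 104.113] yaw 89.43368617798998 Ftool [ 3.591  1.264 -4.949] Tz [ 0.51  -0.081  0.048] j6tq 0.03745688474737108 w 37.205861604483225 10.685251504182816 j6 0.1363053356246494
```

Request:
arm_command:
  series:
    - {"gripper": 36.9, "dp": [0, 0, 0], "twist": [0, 0, 1]}
    - {"gripper": 36.9, "dp": [0, 0, 0], "twist": [0, 0, 2]}
    - {"gripper": 36.9, "dp": [0, 0, 0], "twist": [0, 0, 3]}
    - {"gripper": 36.9, "dp": [0, 0, 0], "twist": [0, 0, 4]}
    - {"gripper": 36.9, "dp": [0, 0, 0], "twist": [0, 0, 4]}
    - {"gripper": 36.9, "dp": [0, 0, 0], "twist": [0, 0, 4]}
    - {"gripper": 36.9, "dp": [0, 0, 0], "twist": [0, 0, 4]}
    - {"gripper": 36.9, "dp": [0, 0, 0], "twist": [0, 0, 4]}

```text
time: 9.73
tcp_pos: [564.4, 123.5, 104.1]
eef_rot: [[0.08, 0.997, 0.001], [0.997, -0.08, 0.0], [0.0, 0.001, -1.0]]
wrist_force: [0.7, 2.7, 5.0]
grip_width: 37.1
grasp_force: 10.7
```

```bash
python3 s.py
```

```text
9.7333 [564.359 123.467 104.129] yaw 85.43807248068558 Ftool [ 2.772  0.485 -5.01 ] Tz [ 0.531 -0.177  0.094] j6tq 0.09151891339570284 w 37.072209526545564 10.671078711748123 j6 0.20606020931348046
```

Request:
arm_command:
  series:
    - {"gripper": 36.9, "dp": [0, 0, 0], "twist": [0, 0, 1]}
    - {"gripper": 36.9, "dp": [0, 0, 0], "twist": [0, 0, 2]}
    - {"gripper": 36.9, "dp": [0, 0, 0], "twist": [0, 0, 3]}
    - {"gripper": 36.9, "dp": [0, 0, 0], "twist": [0, 0, 4]}
    - {"gripper": 36.9, "dp": [0, 0, 0], "twist": [0, 0, 4]}
    - {"gripper": 36.9, "dp": [0, 0, 0], "twist": [0, 0, 4]}
    - {"gripper": 36.9, "dp": [0, 0, 0], "twist": [0, 0, 4]}
    - {"gripper": 36.9, "dp": [0, 0, 0], "twist": [0, 0, 4]}

```text
time: 10.4
tcp_pos: [564.4, 123.4, 104.1]
eef_rot: [[0.149, 0.989, 0.001], [0.989, -0.149, 0.0], [0.0, 0.001, -1.0]]
wrist_force: [1.4, 2.9, 5.3]
grip_width: 37.0
grasp_force: 10.7
```

```bash
python3 s.py
```

```text
10.4 [564.394 123.447 104.122] yaw 81.4197727572432 Ftool [ 3.041  0.995 -5.319] Tz [ 0.522 -0.203  0.027] j6tq 0.042575919069349766 w 37.00374849895666 10.675831139087677 j6 0.2762052733996182
```

Request:
arm_command:
  series:
    - {"gripper": 36.9, "dp": [0, 0, 0], "twist": [0, 0, 1]}
    - {"gripper": 36.9, "dp": [0, 0, 0], "twist": [0, 0, 2]}
    - {"gripper": 36.9, "dp": [0, 0, 0], "twist": [0, 0, 3]}
    - {"gripper": 36.9, "dp": [0, 0, 0], "twist": [0, 0, 4]}
    - {"gripper": 36.9, "dp": [0, 0, 0], "twist": [0, 0, 4]}
    - {"gripper": 36.9, "dp": [0, 0, 0], "twist": [0, 0, 4]}
    - {"gripper": 36.9, "dp": [0, 0, 0], "twist": [0, 0, 4]}
    - {"gripper": 36.9, "dp": [0, 0, 0], "twist": [0, 0, 4]}

```text
time: 11.07
tcp_pos: [564.5, 123.5, 104.1]
eef_rot: [[0.218, 0.976, 0.001], [0.976, -0.218, 0.0], [0.001, 0.001, -1.0]]
wrist_force: [0.7, 3.9, 4.8]
grip_width: 36.7
grasp_force: 10.7
```

```bash
python3 s.py
```

```text
11.0667 [564.454 123.452 104.104] yaw 77.42576946354114 Ftool [ 3.968 -0.122 -4.837] Tz [ 0.554 -0.259 -0.096] j6tq -0.0708693265914917 w 36.740388360999944 10.678556710481644 j6 0.34585374199296776
```

Request:
arm_command:
  series:
    - {"gripper": 36.9, "dp": [0, 0, 0], "twist": [0, 0, 1]}
    - {"gripper": 36.9, "dp": [0, 0, 0], "twist": [0, 0, 2]}
    - {"gripper": 36.9, "dp": [0, 0, 0], "twist": [0, 0, 3]}
    - {"gripper": 36.9, "dp": [0, 0, 0], "twist": [0, 0, 4]}
    - {"gripper": 36.9, "dp": [0, 0, 0], "twist": [0, 0, 4]}
    - {"gripper": 36.9, "dp": [0, 0, 0], "twist": [0, 0, 4]}
    - {"gripper": 36.9, "dp": [0, 0, 0], "twist": [0, 0, 4]}
    - {"gripper": 36.9, "dp": [0, 0, 0], "twist": [0, 0, 4]}

```text
time: 11.73
tcp_pos: [564.5, 123.4, 104.1]
eef_rot: [[0.285, 0.958, 0.001], [0.958, -0.285, 0.0], [0.001, 0.001, -1.0]]
wrist_force: [2.0, 2.8, 4.8]
grip_width: 37.3
grasp_force: 10.7
```

```bash
python3 s.py
```

```text
11.7333 [564.517 123.414 104.142] yaw 73.42215667108948 Ftool [ 3.225  1.097 -4.766] Tz [ 0.541 -0.31  -0.094] j6tq -0.10366006521508098 w 37.26915377044514 10.66617876291275 j6 0.4156621163334969
```

Request:
arm_command:
  series:
    - {"gripper": 36.9, "dp": [0, 0, 0], "twist": [0, 0, 1]}
    - {"gripper": 36.9, "dp": [0, 0, 0], "twist": [0, 0, 2]}
    - {"gripper": 36.9, "dp": [0, 0, 0], "twist": [0, 0, 3]}
    - {"gripper": 36.9, "dp": [0, 0, 0], "twist": [0, 0, 4]}
    - {"gripper": 36.9, "dp": [0, 0, 0], "twist": [0, 0, 4]}
    - {"gripper": 36.9, "dp": [0, 0, 0], "twist": [0, 0, 4]}
    - {"gripper": 36.9, "dp": [0, 0, 0], "twist": [0, 0, 4]}
    - {"gripper": 36.9, "dp": [0, 0, 0], "twist": [0, 0, 4]}

```text
time: 12.4
tcp_pos: [564.4, 123.2, 104.0]
eef_rot: [[0.352, 0.936, 0.001], [0.936, -0.352, -0.0], [0.0, 0.001, -1.0]]
wrist_force: [1.1, 3.0, 4.8]
grip_width: 37.4
grasp_force: 10.8
```

```bash
python3 s.py
```

```text
12.4 [564.45  123.227 104.036] yaw 69.41593439677568 Ftool [ 3.19  -0.071 -4.81 ] Tz [ 0.384 -0.288  0.213] j6tq 0.2215041546151042 w 37.44970937772102 10.753361731767654 j6 0.4856460162105351
```

Torque jumped to +0.21 against −0.04 expected, so the stop is touching the guide at about 50 N. Contact is at about 3.87 clicks, so I'll back off five clicks (−111.5°), into click −1.

Request:
arm_command:
  series:
    - {"gripper": 34, "dp": [0, 0, 0], "twist": [0, 0, -2]}
    - {"gripper": 30, "dp": [0, 0, 0], "twist": [0, 0, -8]}
    - {"gripper": 30, "dp": [0, 0, 0], "twist": [0, 0, -15]}
    - {"gripper": 30, "dp": [0, 0, 0], "twist": [0, 0, -22]}
    - {"gripper": 30, "dp": [0, 0, 0], "twist": [0, 0, -29]}
    - {"gripper": 30, "dp": [0, 0, 0], "twist": [0, 0, -36]}
    - {"gripper": 30, "dp": [0, 0, 0], "twist": [0, 0, -43]}
    - {"gripper": 30, "dp": [0, 0, 0], "twist": [0, 0, -50]}

```text
time: 13.07
tcp_pos: [564.0, 123.2, 104.5]
eef_rot: [[-0.496, 0.868, 0.0], [0.868, 0.496, -0.0], [-0.0, 0.0, -1.0]]
wrist_force: [-2.2, 2.1, 10.8]
grip_width: 34.1
grasp_force: 59.0
```

```bash
python3 s.py
```

```text
13.0667 [564.047 123.228 104.514] yaw 119.74185233557618 Ftool [  2.968  -0.872 -10.788] Tz [ 0.298  0.469 -0.157] j6tq 2.9358576983213425 w 34.056632174053796 58.988630175590515 j6 -0.3927431497822846
```

Request:
arm_command:
  series:
    - {"gripper": 30, "dp": [0, 0, -0.5], "twist": [0, 0, -7]}
    - {"gripper": 30, "dp": [0, 0, -0.5], "twist": [0, 0, -14]}
    - {"gripper": 30, "dp": [0, 0, -0.5], "twist": [0, 0, -21]}
    - {"gripper": 30, "dp": [0, 0, -0.5], "twist": [0, 0, -28]}
    - {"gripper": 30, "dp": [0, 0, -0.5], "twist": [0, 0, -35]}
    - {"gripper": 30, "dp": [0, 0, -0.5], "twist": [0, 0, -42]}
    - {"gripper": 30, "dp": [0, 0, -0.5], "twist": [0, 0, -48]}
    - {"gripper": 30, "dp": [0, 0, -0.5], "twist": [0, 0, -54]}

```text
time: 13.73
tcp_pos: [563.7, 122.8, 104.5]
eef_rot: [[-0.994, 0.11, -0.001], [0.11, 0.994, -0.001], [0.001, -0.001, -1.0]]
wrist_force: [-3.6, -0.1, 9.7]
grip_width: 34.2
grasp_force: 59.6
```

Request:
arm_command:
  series:
    - {"gripper": 30, "dp": [0, 0, 0], "twist": [0, 0, -4]}
    - {"gripper": 30, "dp": [0, 0, 0], "twist": [0, 0, -7]}
    - {"gripper": 30, "dp": [0, 0, 0], "twist": [0, 0, -7]}
    - {"gripper": 30, "dp": [0, 0, 0], "twist": [0, 0, -7]}
    - {"gripper": 30, "dp": [0, 0, 0], "twist": [0, 0, -7]}
    - {"gripper": 30, "dp": [0, 0, 0], "twist": [0, 0, -7]}
    - {"gripper": 30, "dp": [0, 0, 0], "twist": [0, 0, -7]}
    - {"gripper": 30, "dp": [0, 0, 0], "twist": [0, 0, -7]}

```text
time: 14.4
tcp_pos: [563.7, 122.7, 104.5]
eef_rot: [[-1.0, -0.007, -0.001], [-0.007, 1.0, -0.001], [0.001, -0.001, -1.0]]
wrist_force: [-2.3, -0.5, 10.1]
grip_width: 33.9
grasp_force: 59.6
```

```bash
python3 s.py
```

```text
14.4 [563.703 122.727 104.548] yaw -179.60984646384568 Ftool [  2.315  -0.446 -10.053] Tz [0.037 0.419 0.03 ] j6tq 0.0039050413761287928 w 33.87532307435247 59.62545096874237 j6 -1.4514243933799902
```

Yaw 180.4° with torque near zero: the knob rests in click −1. Release and rise.

Request:
arm_command:
  series:
    - {"gripper": 36, "dp": [0, 0, 0], "twist": [0, 0, 0]}
    - {"gripper": 42, "dp": [0, 0, 0], "twist": [0, 0, 0]}
    - {"gripper": 60, "dp": [0, 0, 0], "twist": [0, 0, 0]}
    - {"gripper": 60, "dp": [0, 0, 0], "twist": [0, 0, 0]}
    - {"gripper": 60, "dp": [0, 0, -10], "twist": [0, 0, 0]}
    - {"gripper": 60, "dp": [0, 0, -30], "twist": [0, 0, 0]}
    - {"gripper": 60, "dp": [0, 0, -60], "twist": [0, 0, 5]}
    - {"gripper": 60, "dp": [0, 0, -90], "twist": [0, 0, 10]}

```text
time: 15.07
tcp_pos: [563.0, 123.0, 194.5]
eef_rot: [[-0.985, 0.171, -0.003], [0.171, 0.985, -0.001], [0.003, -0.001, -1.0]]
wrist_force: [0.5, -0.2, 0.4]
grip_width: 60.1
grasp_force: 0.0
```

Request:
arm_command:
  series:
    - {"gripper": 60, "dp": [0, -20, 0], "twist": [0, 0, 7]}
    - {"gripper": 60, "dp": [0, -40, 0], "twist": [0, 0, 14]}
    - {"gripper": 60, "dp": [0, -60, 0], "twist": [0, 0, 21]}
    - {"gripper": 60, "dp": [0, -80, 0], "twist": [0, 0, 28]}
    - {"gripper": 60, "dp": [0, -100, 0], "twist": [0, 0, 35]}
    - {"gripper": 60, "dp": [0, -120, 0], "twist": [0, 0, 42]}
    - {"gripper": 60, "dp": [0, -140, 0], "twist": [0, 0, 49]}
    - {"gripper": 60, "dp": [0, -150, 0], "twist": [0, 0, 56]}

```text
time: 15.73
tcp_pos: [538.5, -26.7, 194.7]
eef_rot: [[-0.406, 0.914, 0.0], [0.914, 0.406, -0.001], [-0.001, -0.0, -1.0]]
wrist_force: [-0.2, -1.2, 0.1]
grip_width: 59.7
grasp_force: 0.0
```

```bash
python3 s.py
```

```text
15.7333 [538.496 -26.705 194.739] yaw 113.97592836281294 Ftool [-1.003 -0.678 -0.085] Tz [-0.057 -0.006  0.036] j6tq -3.012157827615738 w 59.74387353178134 0.0 j6 -0.562439473683696
```

Request:
arm_command:
  series:
    - {"gripper": 60, "dp": [-12, 4, 10], "twist": [0, 0, 7]}
    - {"gripper": 60, "dp": [-25, 8, 20], "twist": [0, 0, 14]}
    - {"gripper": 60, "dp": [-38, 13, 30], "twist": [0, 0, 20]}
    - {"gripper": 60, "dp": [-46, 16, 40], "twist": [0, 0, 25]}
    - {"gripper": 60, "dp": [-46, 16, 50], "twist": [0, 0, 25]}
    - {"gripper": 60, "dp": [-46, 16, 55], "twist": [0, 0, 25]}
    - {"gripper": 60, "dp": [-46, 16, 55], "twist": [0, 0, 25]}
    - {"gripper": 60, "dp": [-46, 16, 55], "twist": [0, 0, 25]}

```text
time: 16.4
tcp_pos: [572.0, -59.4, 139.1]
eef_rot: [[0.008, 1.0, -0.001], [1.0, -0.008, 0.0], [0.0, -0.001, -1.0]]
wrist_force: [-0.3, -0.6, 0.4]
grip_width: 60.1
grasp_force: 0.0
```

```bash
python3 s.py
python3 - <<'E'
from h import *
o=get_obs();np.save("w5.npy",np.r_[o["tcp_pos"],o["eef_rot"].ravel()])
im=capture("wrist")[:,:,::-1].copy();cv2.imwrite("pics/w5.png",im)
E
```

```text
16.4 [571.976 -59.406 139.055] yaw 89.53320932754262 Ftool [-0.636 -0.25  -0.393] Tz [0.041 0.019 0.002] j6tq -0.03553960821591318 w 60.14264532633678 0.0 j6 -0.18457719497170944
```

View pics/w5.png

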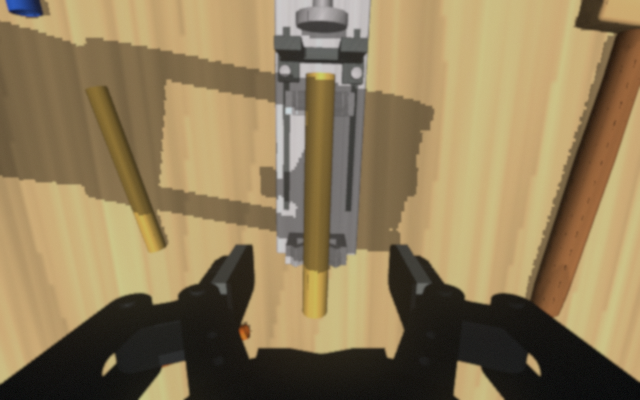

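The view shows the tube from (315,317) to the nose (320,73), guide near row 45 and stop disc at rows 10–32, all lined up with the jaws.

Run:
```python
from h import *
a=np.load("w5.npy");o={"tcp_pos":a[:3],"eef_rot":a[3:].reshape(3,3)}
im=cv2.imread("pics/w5.png");h=cv2.cvtColor(im,cv2.COLOR_BGR2HSV);g=cv2.cvtColor(im,cv2.COLOR_BGR2GRAY)
print(g[0:84,318:326].mean(1).astype(int).tolist());print(g[26:70,290:298].mean(1).astype(int).tolist())
for r in (90,150,200,260):
    xs=np.where(h[r,280:360,1]>110)[0]+280
    xs=[x for x in xs if h[r,x,0]>14 and h[r,x,0]<34];l,rr=min(xs),max(xs)
    print(r,l,rr,ray("wrist",((l+rr)/2,r),50,o).round(1),rr-l)
for r,z in((73,55),(317,55)): print(r,ray("wrist",(320,r),z,o).round(1))
```

```text
[169, 169, 170, 170, 169, 168, 168, 170, 174, 176, 177, 178, 180, 181, 182, 182, 183, 183, 180, 169, 140, 98, 69, 62, 61, 61, 61, 60, 60, 60, 60, 66, 83, 105, 119, 124, 126, 138, 165, 189, 199, 201, 201, 200, 200, 196, 182, 151, 116, 101, 99, 100, 100, 100, 100, 98, 98, 97, 88, 72, 53, 50, 81, 133, 175, 194, 199, 199, 199, 199, 199, 197, 193, 188, 185, 185, 185, 183, 177, 158, 133, 120, 118, 118]
[170, 175, 182, 187, 188, 189, 189, 188, 180, 156, 122, 101, 97, 97, 97, 98, 98, 98, 99, 99, 99, 99, 94, 81, 62, 48, 44, 43, 42, 43, 44, 42, 43, 43, 49, 65, 82, 93, 97, 97, 97, 98, 99, 102]
90 307 333 [570.7  18.2  50. ] 26
150 306 331 [569.3 -21.2  50. ] 25
200 305 329 [567.8 -57.   50. ] 24
260 304 327 [ 566.2 -103.9   50. ] 23
73 [570.8  28.2  55. ]
317 [ 569.2 -149.7   55. ]
```

Run:
```python
from h import *
a=np.load("w5.npy");o={"tcp_pos":a[:3],"eef_rot":a[3:].reshape(3,3)}
for r,z in((35.5,68),(50,68),(19,62),(20.5,62),(8,62)): print(r,z,ray("wrist",(320,r),z,o).round(1))
im=cv2.imread("pics/w5.png");h=cv2.cvtColor(im,cv2.COLOR_BGR2HSV);print(h[60:90,316:324].mean(1).astype(int).tolist())
```

```text
35.5 68 [571.   47.6  68. ]
50 68 [570.9  39.7  68. ]
19 62 [571.1  57.7  62. ]
20.5 62 [571.1  56.9  62. ]
8 62 [571.1  63.6  62. ]
[[27, 16, 53], [16, 23, 52], [19, 7, 86], [19, 3, 139], [16, 2, 180], [8, 2, 197], [13, 2, 201], [10, 3, 201], [48, 2, 201], [13, 3, 201], [20, 7, 201], [25, 24, 201], [27, 61, 201], [27, 107, 201], [28, 132, 201], [28, 135, 201], [28, 135, 201], [28, 136, 199], [27, 136, 193], [26, 139, 176], [22, 144, 155], [20, 146, 145], [20, 147, 143], [20, 147, 143], [20, 148, 143], [20, 148, 143], [20, 147, 142], [20, 147, 143], [20, 148, 142], [20, 147, 142]]
```

The stop-to-guide gap measures 9.7 mm, and the nose has about 29 mm to go. Descend onto the tube.

Request:
arm_command:
  series:
    - {"gripper": 50, "dp": [0, -1.5, 15], "twist": [0, 0, 0]}
    - {"gripper": 50, "dp": [0, -1.5, 35], "twist": [0, 0, 0]}
    - {"gripper": 50, "dp": [0, -1.5, 55], "twist": [0, 0, 0]}
    - {"gripper": 50, "dp": [0, -1.5, 75], "twist": [0, 0, 0]}
    - {"gripper": 50, "dp": [0, -1.5, 86], "twist": [0, 0, 0]}
    - {"gripper": 50, "dp": [0, -1.5, 91], "twist": [0, 0, 0]}
    - {"gripper": 40, "dp": [0, -1.5, 91], "twist": [0, 0, 0]}
    - {"gripper": 30, "dp": [0, -1.5, 91], "twist": [0, 0, 0]}

```text
time: 17.12
tcp_pos: [571.7, -59.9, 49.2]
eef_rot: [[0.01, 1.0, 0.001], [1.0, -0.01, -0.0], [-0.0, 0.001, -1.0]]
wrist_force: [-0.0, -0.0, 0.1]
grip_width: 30.3
grasp_force: 0.0
```

Request:
arm_command:
  series:
    - {"gripper": 24, "dp": [0, 0, 0], "twist": [0, 0, 0]}
    - {"gripper": 21, "dp": [0, 0, 0], "twist": [0, 0, 0]}
    - {"gripper": 19.5, "dp": [0, 0, 0], "twist": [0, 0, 0]}
    - {"gripper": 18.5, "dp": [0, 0, 0], "twist": [0, 0, 0]}
    - {"gripper": 18.5, "dp": [0, 0, 0], "twist": [0, 0, 0]}
    - {"gripper": 18.5, "dp": [0, 0, 0], "twist": [0, 0, 0]}
    - {"gripper": 18.5, "dp": [0, 0, 0], "twist": [0, 0, 0]}
    - {"gripper": 18.5, "dp": [0, 0, 0], "twist": [0, 0, 0]}

```text
time: 17.78
tcp_pos: [571.0, -60.1, 49.2]
eef_rot: [[0.011, 1.0, -0.0], [1.0, -0.011, -0.0], [-0.0, -0.0, -1.0]]
wrist_force: [-5.3, -0.2, 7.8]
grip_width: 18.7
grasp_force: 4.7
```

```bash
python3 s.py
```

```text
17.7833 [570.964 -60.092  49.224] yaw 89.38735901013372 Ftool [-0.212 -5.276 -7.788] Tz [-0.042  1.096  0.022] j6tq -0.006547041703015566 w 18.697158927349378 4.670904278755188 j6 -0.18312959563785058
```

Request:
arm_command:
  series:
    - {"gripper": 18.2, "dp": [0, -1, -1], "twist": [0, 0, 0]}
    - {"gripper": 18.2, "dp": [2, -1, -1], "twist": [0, 0, 0]}
    - {"gripper": 18.2, "dp": [6, -1, -1], "twist": [0, 0, 0]}
    - {"gripper": 18.2, "dp": [10, -1, -1], "twist": [0, 0, 0]}
    - {"gripper": 18.2, "dp": [14, -1, -1], "twist": [0, 0, 0]}
    - {"gripper": 18.2, "dp": [18, -1, -1], "twist": [0, 0, 0]}
    - {"gripper": 18.2, "dp": [21, -1, -1], "twist": [0, 0, 0]}
    - {"gripper": 18.2, "dp": [22, -1, -1], "twist": [0, 0, 0]}

```text
time: 18.45
tcp_pos: [570.3, -37.1, 49.0]
eef_rot: [[0.01, 1.0, -0.0], [1.0, -0.01, 0.0], [0.0, -0.0, -1.0]]
wrist_force: [0.0, 1.0, 0.8]
grip_width: 18.1
grasp_force: 0.0
```

```bash
cat > t.py <<'E'
from h import *
p=camera_params("top");T=np.linalg.inv(p["T"])
im=np.mean([capture("wrist").astype(float) for _ in range(2)],0).astype(np.uint8)[:,:,::-1].copy()
o=get_obs();h=cv2.cvtColor(im,cv2.COLOR_BGR2HSV);g=cv2.cvtColor(im,cv2.COLOR_BGR2GRAY)
print("sat col",h[0:200:2,318:324,1].mean(1).astype(int).tolist())
cv2.imwrite("pics/w6.png",im);np.save("w6.npy",np.r_[o["tcp_pos"],o["eef_rot"].ravel()])
E
python3 s.py;python3 t.py
```

```text
18.45 [570.261 -37.114  48.987] yaw 89.41785059375104 Ftool [ 0.964  0.033 -0.813] Tz [ 0.008 -0.041  0.03 ] j6tq 0.05116644431836903 w 18.071755124731922 0.0018635625019669533 j6 -0.144801744785172
sat col [7, 6, 6, 6, 6, 6, 6, 6, 6, 6, 6, 6, 7, 6, 9, 6, 7, 9, 7, 7, 6, 6, 5, 5, 5, 4, 2, 2, 2, 2, 2, 3, 4, 6, 6, 5, 6, 6, 5, 7, 7, 8, 10, 6, 6, 6, 6, 6, 6, 6, 6, 6, 7, 53, 137, 150, 150, 149, 149, 149, 149, 150, 149, 150, 150, 150, 150, 150, 150, 150, 149, 150, 149, 149, 149, 149, 149, 150, 150, 150, 151, 151, 151, 151, 151, 150, 150, 150, 151, 151, 151, 151, 151, 151, 152, 151, 151, 151, 151, 151]
```

Run:
```python
from h import *
a=np.load("w6.npy");o={"tcp_pos":a[:3],"eef_rot":a[3:].reshape(3,3)}
im=cv2.imread("pics/w6.png");g=cv2.cvtColor(im,cv2.COLOR_BGR2GRAY);h=cv2.cvtColor(im,cv2.COLOR_BGR2HSV)
print(ray("wrist",(320,106.5),55,o))
print(g[30:100:2,318:326].mean(1).astype(int).tolist());print(g[30:130:2,282:290].mean(1).astype(int).tolist())
```

```text
[569.40235913  28.59220645  55.        ]
[68, 68, 67, 66, 66, 70, 111, 137, 138, 153, 212, 221, 221, 221, 221, 221, 219, 172, 110, 109, 110, 110, 105, 78, 68, 67, 57, 49, 101, 134, 135, 135, 135, 135, 135]
[123, 133, 155, 196, 213, 214, 214, 214, 213, 206, 144, 105, 108, 109, 110, 109, 94, 72, 70, 71, 71, 66, 51, 44, 44, 43, 44, 55, 68, 68, 69, 69, 69, 69, 69, 68, 69, 69, 69, 69, 69, 72, 111, 135, 177, 212, 214, 210, 169, 112]
```

View pics/w6.png

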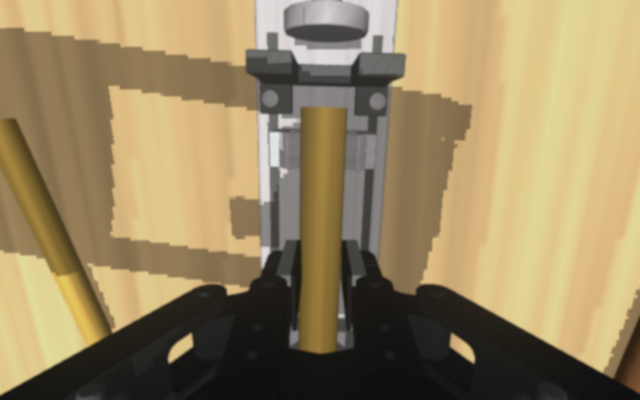

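The picture shows that the fingers slid past without holding: the nose is still at row 107 (y = 28.6). Move back and grip tighter.

Request:
arm_command:
  series:
    - {"gripper": 22, "dp": [0, 0, 0], "twist": [0, 0, 0]}
    - {"gripper": 24, "dp": [-6, 0, 0], "twist": [0, 0, 0]}
    - {"gripper": 24, "dp": [-14, 0, 0], "twist": [0, 0, 0]}
    - {"gripper": 24, "dp": [-22, 0, 0], "twist": [0, 0, 0]}
    - {"gripper": 20, "dp": [-24, 0, 0], "twist": [0, 0, 0]}
    - {"gripper": 17.2, "dp": [-24, 0, 0], "twist": [0, 0, 0]}
    - {"gripper": 17.2, "dp": [-24, 0, 0], "twist": [0, 0, 0]}
    - {"gripper": 17.2, "dp": [-24, 0, 0], "twist": [0, 0, 0]}

```text
time: 19.22
tcp_pos: [569.6, -62.3, 49.0]
eef_rot: [[0.011, 1.0, -0.001], [1.0, -0.011, -0.0], [-0.0, -0.001, -1.0]]
wrist_force: [-3.6, -1.9, 1.4]
grip_width: 17.2
grasp_force: 1.9
```

```bash
python3 s.py
```

```text
19.2167 [569.604 -62.265  49.023] yaw 89.36076055151223 Ftool [-1.907 -3.542 -1.414] Tz [-0.403  0.573  0.098] j6tq 0.007185517897596583 w 17.192452088799133 1.8779227137565613 j6 -0.18674614272646167
```

Request:
arm_command:
  series:
    - {"gripper": 16.7, "dp": [0, -0.7, 0], "twist": [0, 0, 0]}
    - {"gripper": 16.2, "dp": [0, -0.7, 0], "twist": [0, 0, 0]}
    - {"gripper": 16.2, "dp": [0, -0.7, 0], "twist": [0, 0, 0]}
    - {"gripper": 16.2, "dp": [0, -0.7, 0], "twist": [0, 0, 0]}
    - {"gripper": 16.2, "dp": [0, -0.7, 0], "twist": [0, 0, 0]}
    - {"gripper": 16.2, "dp": [1, -0.7, 0], "twist": [0, 0, 0]}
    - {"gripper": 16.2, "dp": [3, -0.7, 0], "twist": [0, 0, 0]}
    - {"gripper": 16.2, "dp": [5, -0.7, 0], "twist": [0, 0, 0]}

```text
time: 19.88
tcp_pos: [569.3, -56.7, 49.1]
eef_rot: [[0.011, 1.0, -0.0], [1.0, -0.011, 0.0], [0.0, -0.0, -1.0]]
wrist_force: [-3.1, -2.1, 2.7]
grip_width: 16.4
grasp_force: 1.9
```

```bash
cat > n.py <<'E'
from h import *
o=get_obs();im=np.mean([capture("wrist").astype(float) for _ in range(2)],0).astype(np.uint8)[:,:,::-1].copy()
h=cv2.cvtColor(im,cv2.COLOR_BGR2HSV);s=h[:230,318:324,1].mean(1)
i=[k for k in range(220) if s[k]>75 and s[k+1:k+8].min()>75][0]
r=i-(s[i]-75)/max(1,s[i]-s[i-1]);g=cv2.cvtColor(im,cv2.COLOR_BGR2GRAY)
print("nose row",r,"y",ray("wrist",(320,r),55,o)[1]);cv2.imwrite("pics/last.png",im)
E
python3 s.py; python3 n.py
```

```text
19.8833 [569.328 -56.731  49.088] yaw 89.37958195148103 Ftool [-2.178 -3.112 -2.687] Tz [-0.464  0.587  0.05 ] j6tq -0.09056113427504897 w 16.43846792413752 1.9290860672481358 j6 -0.17809520799386697
nose row 35.7671568627451 y 35.014336164119996
```

Request:
arm_command:
  series:
    - {"gripper": 15.7, "dp": [0, -0.8, 0], "twist": [0, 0, 0]}
    - {"gripper": 15.2, "dp": [0, -0.8, 0], "twist": [0, 0, 0]}
    - {"gripper": 15.2, "dp": [0, -0.8, 0], "twist": [0, 0, 0]}
    - {"gripper": 15.2, "dp": [3, -0.8, 0], "twist": [0, 0, 0]}
    - {"gripper": 15.2, "dp": [6, -0.8, 0], "twist": [0, 0, 0]}
    - {"gripper": 15.2, "dp": [9, -0.8, 0], "twist": [0, 0, 0]}
    - {"gripper": 15.2, "dp": [12, -0.8, 0], "twist": [0, 0, 0]}
    - {"gripper": 15.2, "dp": [14, -0.8, 0], "twist": [0, 0, 0]}

```text
time: 20.65
tcp_pos: [569.3, -42.6, 49.5]
eef_rot: [[0.011, 1.0, 0.001], [1.0, -0.011, -0.0], [-0.0, 0.001, -1.0]]
wrist_force: [2.7, -2.2, 1.6]
grip_width: 15.2
grasp_force: 2.7
```

```bash
python3 s.py; python3 n.py
```

```text
20.65 [569.283 -42.624  49.491] yaw 89.3961611666759 Ftool [-2.158  2.688 -1.627] Tz [-0.424 -0.4   -0.05 ] j6tq -0.07421612972393632 w 15.171629687378529 2.6641809940338135 j6 -0.15391178543845818
nose row 37.139240506329116 y 48.722609222112645
```

Request:
arm_command:
  series:
    - {"gripper": 15.2, "dp": [1, 0.3, 0], "twist": [0, 0, 0]}
    - {"gripper": 15.2, "dp": [2, 0.3, 0], "twist": [0, 0, 0]}
    - {"gripper": 15.2, "dp": [3, 0.3, 0], "twist": [0, 0, 0]}
    - {"gripper": 15.2, "dp": [4, 0.3, 0], "twist": [0, 0, 0]}
    - {"gripper": 15.2, "dp": [5, 0.3, 0], "twist": [0, 0, 0]}
    - {"gripper": 15.2, "dp": [6, 0.3, 0], "twist": [0, 0, 0]}
    - {"gripper": 15.2, "dp": [6.5, 0.3, 0], "twist": [0, 0, 0]}
    - {"gripper": 15.2, "dp": [6.5, 0.3, 0], "twist": [0, 0, 0]}

```text
time: 21.42
tcp_pos: [569.5, -36.4, 49.4]
eef_rot: [[0.011, 1.0, 0.001], [1.0, -0.011, -0.0], [-0.0, 0.001, -1.0]]
wrist_force: [2.3, -2.9, 3.5]
grip_width: 15.3
grasp_force: 3.4
```

Request:
arm_command:
  series:
    - {"gripper": 15.2, "dp": [0.3, 0, 0], "twist": [0, 0, 0]}
    - {"gripper": 15.2, "dp": [0.6, 0, 0], "twist": [0, 0, 0]}
    - {"gripper": 15.2, "dp": [0.9, 0, 0], "twist": [0, 0, 0]}
    - {"gripper": 15.2, "dp": [1.2, 0, 0], "twist": [0, 0, 0]}
    - {"gripper": 15.2, "dp": [1.2, 0, 0], "twist": [0, 0, 0]}
    - {"gripper": 15.2, "dp": [1.2, 0, 0], "twist": [0, 0, 0]}
    - {"gripper": 15.2, "dp": [1.2, 0, 0], "twist": [0, 0, 0]}
    - {"gripper": 15.2, "dp": [1.2, 0, 0], "twist": [0, 0, 0]}

```text
time: 22.08
tcp_pos: [569.5, -35.3, 49.4]
eef_rot: [[0.011, 1.0, 0.001], [1.0, -0.011, -0.0], [-0.0, 0.001, -1.0]]
wrist_force: [4.5, -4.2, 3.9]
grip_width: 15.3
grasp_force: 3.5
```

```bash
python3 s.py; python3 n.py
```

```text
22.0833 [569.491 -35.307  49.399] yaw 89.37998148488742 Ftool [-4.172  4.589 -3.868] Tz [-0.693 -0.558 -0.036] j6tq -0.029713434632867575 w 15.321093421805637 3.4593877382576466 j6 -0.1408903158868905
nose row 36.442996742671006 y 56.2628333677028
```

Request:
arm_command:
  series:
    - {"gripper": 15.0, "dp": [0.2, 0, 0], "twist": [0, 0, 0]}
    - {"gripper": 14.8, "dp": [0.4, 0, 0], "twist": [0, 0, 0]}
    - {"gripper": 14.8, "dp": [0.6, 0, 0], "twist": [0, 0, 0]}
    - {"gripper": 14.8, "dp": [0.8, 0, 0], "twist": [0, 0, 0]}
    - {"gripper": 14.8, "dp": [1, 0, 0], "twist": [0, 0, 0]}
    - {"gripper": 14.8, "dp": [1, 0, 0], "twist": [0, 0, 0]}
    - {"gripper": 14.8, "dp": [1, 0, 0], "twist": [0, 0, 0]}
    - {"gripper": 14.8, "dp": [1, 0, 0], "twist": [0, 0, 0]}

```text
time: 22.85
tcp_pos: [569.6, -34.4, 49.4]
eef_rot: [[0.011, 1.0, 0.001], [1.0, -0.011, -0.0], [-0.0, 0.001, -1.0]]
wrist_force: [4.1, -4.4, 3.6]
grip_width: 15.0
grasp_force: 5.0
```

```bash
python3 s.py; python3 n.py
```

```text
22.85 [569.564 -34.354  49.434] yaw 89.38059281553927 Ftool [-4.352  4.162 -3.594] Tz [-0.751 -0.578  0.007] j6tq -0.0326870265416801 w 14.97466961141373 5.032521598041058 j6 -0.1391625713125856
nose row 36.4020979020979 y 57.235962125608225
```

Request:
arm_command:
  series:
    - {"gripper": 14.8, "dp": [0.2, 0, 0], "twist": [0, 0, 0]}
    - {"gripper": 14.8, "dp": [0.4, 0, 0], "twist": [0, 0, 0]}
    - {"gripper": 14.8, "dp": [0.6, 0, 0], "twist": [0, 0, 0]}
    - {"gripper": 14.8, "dp": [0.8, 0, 0], "twist": [0, 0, 0]}
    - {"gripper": 14.8, "dp": [1, 0, 0], "twist": [0, 0, 0]}
    - {"gripper": 14.8, "dp": [1, 0, 0], "twist": [0, 0, 0]}
    - {"gripper": 14.8, "dp": [1, 0, 0], "twist": [0, 0, 0]}
    - {"gripper": 14.8, "dp": [1, 0, 0], "twist": [0, 0, 0]}

```text
time: 23.62
tcp_pos: [569.6, -33.8, 49.5]
eef_rot: [[0.011, 1.0, 0.001], [1.0, -0.011, -0.001], [-0.001, 0.001, -1.0]]
wrist_force: [3.4, -6.1, 3.8]
grip_width: 14.8
grasp_force: 4.5
```

```bash
python3 s.py; python3 n.py
```

```text
23.6167 [569.607 -33.792  49.531] yaw 89.37769228245116 Ftool [-6.098  3.481 -3.793] Tz [-1.079 -0.591 -0.024] j6tq -0.034276036312803626 w 14.804625061841977 4.488300383090973 j6 -0.1374398463836488
nose row 37.41034482758621 y 57.45981708308186
```

Request:
arm_command:
  series:
    - {"gripper": 14.8, "dp": [0.2, 0, 0], "twist": [0, 0, 0]}
    - {"gripper": 14.8, "dp": [0.4, 0, 0], "twist": [0, 0, 0]}
    - {"gripper": 14.8, "dp": [0.6, 0, 0], "twist": [0, 0, 0]}
    - {"gripper": 14.8, "dp": [0.8, 0, 0], "twist": [0, 0, 0]}
    - {"gripper": 14.8, "dp": [0.8, 0, 0], "twist": [0, 0, 0]}
    - {"gripper": 14.8, "dp": [0.8, 0, 0], "twist": [0, 0, 0]}
    - {"gripper": 14.8, "dp": [0.8, 0, 0], "twist": [0, 0, 0]}
    - {"gripper": 14.8, "dp": [0.8, 0, 0], "twist": [0, 0, 0]}

```text
time: 24.38
tcp_pos: [569.6, -32.8, 49.6]
eef_rot: [[0.011, 1.0, 0.001], [1.0, -0.011, -0.001], [-0.001, 0.001, -1.0]]
wrist_force: [3.2, -4.5, 5.2]
grip_width: 14.7
grasp_force: 3.9
```

```bash
python3 s.py; python3 n.py
```

```text
24.3833 [569.641 -32.837  49.615] yaw 89.37897403907402 Ftool [-4.495  3.3   -5.212] Tz [-0.92  -0.503 -0.009] j6tq -0.025245340657420456 w 14.698703242781706 3.892684690654278 j6 -0.1360528387194263
nose row 40.236559139784944 y 57.45319517602768
```

The tube stopped at y = 57.45 while the fingers slipped on: it has butted against the stop. Release and lift clear.

Request:
arm_command:
  series:
    - {"gripper": 17, "dp": [0, 0.6, 0], "twist": [0, 0, 0]}
    - {"gripper": 22, "dp": [0, 0.6, 0], "twist": [0, 0, 0]}
    - {"gripper": 32, "dp": [0, 0.6, 0], "twist": [0, 0, 0]}
    - {"gripper": 45, "dp": [0, 0.6, 0], "twist": [0, 0, 0]}
    - {"gripper": 50, "dp": [0, 0.6, 0], "twist": [0, 0, 0]}
    - {"gripper": 50, "dp": [0, 0.6, -15], "twist": [0, 0, 0]}
    - {"gripper": 50, "dp": [0, 0.6, -40], "twist": [0, 0, 0]}
    - {"gripper": 50, "dp": [0, 0.6, -75], "twist": [0, 0, 0]}

```text
time: 25.15
tcp_pos: [566.7, -31.8, 121.2]
eef_rot: [[0.011, 1.0, -0.007], [1.0, -0.011, 0.001], [0.001, -0.007, -1.0]]
wrist_force: [0.0, 0.2, 0.4]
grip_width: 50.1
grasp_force: 0.0
```

Request:
arm_command:
  series:
    - {"gripper": 60, "dp": [-20, 0, -15], "twist": [0, 0, 0]}
    - {"gripper": 60, "dp": [-26, 0, -15], "twist": [0, 0, 0]}
    - {"gripper": 60, "dp": [-26, 0, -15], "twist": [0, 0, 0]}
    - {"gripper": 60, "dp": [-26, 0, -15], "twist": [0, 0, 0]}
    - {"gripper": 60, "dp": [-26, 0, -15], "twist": [0, 0, 0]}
    - {"gripper": 60, "dp": [-26, 0, -15], "twist": [0, 0, 0]}
    - {"gripper": 60, "dp": [-26, 0, -15], "twist": [0, 0, 0]}
    - {"gripper": 60, "dp": [-26, 0, -15], "twist": [0, 0, 0]}

```text
time: 25.82
tcp_pos: [568.9, -57.9, 138.2]
eef_rot: [[0.01, 1.0, -0.001], [1.0, -0.01, 0.0], [0.0, -0.001, -1.0]]
wrist_force: [0.5, 0.0, -0.6]
grip_width: 59.9
grasp_force: 0.0
```

```bash
python3 s.py; python3 n.py
python3 - <<'E'
from h import *
o=get_obs();im=cv2.imread("pics/last.png");g=cv2.cvtColor(im,cv2.COLOR_BGR2GRAY);h=cv2.cvtColor(im,cv2.COLOR_BGR2HSV)
print(g[0:70,318:326].mean(1).astype(int).tolist());print(h[0:70,318:326,1].mean(1).astype(int).tolist());print(g[10:70,290:298].mean(1).astype(int).tolist())
for r,z in((19,62),(20.5,62),(33,55),(35.5,68)): print(r,z,ray("wrist",(320,r),z,o)[1])
for r in (90,150,200):
    xs=[x for x in range(290,350) if h[r,x,1]>110 and 14<h[r,x,0]<34];print(r,ray("wrist",((min(xs)+max(xs))/2,r),50,o).round(1))
E
```

```text
25.8167 [568.936 -57.887 138.194] yaw 89.41141552683943 Ftool [0.016 0.48  0.587] Tz [ 0.018 -0.02   0.012] j6tq 0.005542327417060733 w 59.900862159999434 0.0 j6 -0.18084227555254362
nose row 24.560109289617486 y 57.641415617245954
[150, 150, 150, 150, 150, 150, 151, 151, 155, 161, 167, 170, 170, 171, 172, 172, 172, 173, 174, 175, 174, 167, 145, 109, 85, 102, 138, 162, 171, 172, 172, 173, 172, 173, 173, 173, 173, 172, 173, 173, 173, 173, 173, 173, 173, 173, 173, 173, 173, 173, 174, 174, 174, 173, 174, 174, 174, 174, 174, 174, 174, 173, 173, 173, 174, 174, 174, 174, 174, 174]
[8, 8, 8, 8, 9, 9, 8, 8, 7, 7, 7, 7, 7, 7, 7, 7, 7, 7, 7, 7, 7, 8, 8, 13, 42, 101, 131, 141, 143, 144, 144, 143, 144, 144, 143, 144, 144, 144, 144, 144, 144, 144, 144, 143, 144, 144, 144, 144, 144, 144, 144, 144, 144, 144, 144, 144, 144, 144, 144, 144, 145, 145, 145, 145, 145, 144, 145, 145, 145, 145]
[196, 196, 196, 196, 196, 196, 196, 196, 195, 195, 195, 195, 195, 195, 195, 195, 195, 191, 179, 162, 150, 146, 145, 145, 145, 145, 141, 129, 111, 99, 96, 96, 96, 97, 97, 98, 98, 98, 99, 99, 97, 87, 70, 52, 44, 43, 43, 43, 42, 42, 43, 44, 50, 67, 84, 95, 100, 108, 118, 128]
19 62 58.96028524407462
20.5 62 58.153850055524586
33 55 52.7869660595722
35.5 68 48.815084330221914
90 [570.7  19.5  50. ]
150 [569.4 -19.9  50. ]
200 [568.  -55.6  50. ]
```

The final view gives stop face y ≈ 57, saw face ≈ 47.5 (gap about 9.7 mm) and nose ≈ 57.5 against the stop. Handing in.

```bash
python3 -c "
from plant import *
print(sign_off())"
```

```text
the job is handed in; nothing more can be done
None
```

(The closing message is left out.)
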